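Coin binocular cap blanks in a shuttle press

ROBOT

A 6-joint arm with a two-finger parallel gripper is mounted at the origin on the work surface. World frame = base frame: x ahead of the robot, y to its left, z up, the work surface at z = 0. Lengths are in m, angles in degrees, forces in N, time in s.
With the tool pointing down it reaches from about 0.325 to 0.775 m from the base axis. Payload 5.5 kg.
Tool frame: the origin (TCP) lies at the centre of the arm's flange, where the gripper is bolted on; the fingertips stand 182 mm ahead of it and the grasp point (between the pads) lies 163 mm ahead of it; z points along the fingers, y is the line along which they close (so a half turn about z gives the same grasp; the last joint's range is limited). The gripper opens to 88 mm and grips with 3 to 60 N. Pads are 20 mm wide; open, the fingers measure 115 mm over their backs; the gripper's body (75 mm by 178 mm) begins 61 mm behind the grasp point.
Start: joints at [-3.249, 5.22, 70.514, -0, 104.267, -3.249], TCP at [0.6, -0, 0.405] pointing down, gripper open.
Joint ranges: [-164.24, 164.24], [-49.07, 125.15], [9.68, 141.18], [-86.29, 266.29], [3.28, 154.24], [-151.56, 151.56]. Speed limits (degrees/s): [147.25, 147.25, 172.46, 180, 180, 180].

INTERFACE

Orientations are given as [roll, pitch, yaw] about the fixed x, y, z axes, in that order (R = Rz(yaw) Ry(pitch) Rx(roll)).
In Python, from station import r gives the robot as it stands. The module is installed in compiled form; this text tells all that it offers. Calls block until the motion is done:
- r.reach(position, orientation): joint-space move of the TCP to a pose.
- r.servo_line(position, rotation=None, speed=0.15): straight line of the TCP; rotation=None keeps the orientation; speed is the mean speed in m/s.
- r.move_joints(angles): joint-space move.
- r.let_go() and r.grab(squeeze=None): open the fingers fully, or close them until they stop; squeeze is the grip in N (None keeps the last).
- r.wait(seconds).
- r.inverse_kinematics(position, orientation): joint angles nearest the present ones, or None.
- r.sense(): the state.
- r.snapshot(name): name is "scene" or "side" or "wrist"; returns a dict with "frame" (384x512x3 uint8, red, green, blue), "fx", "fy", "cx", "cy" (pixels), "R" (3x3) and "t" (3): a world point X has camera coordinates R X + t. Camera axes: x right, y down, z forward; pixel columns grow to the right and rows downward; lengths in m; the calibration is good to about 2 mm. A picture is of the moment at which its call begins. There is no depth.
A pose or a line that the arm cannot do raises r.IKError and nothing moves.
- r.hand_in(): hands the job in; it is judged then, once.
The state is a dict: "clock": time; "joints": joint angles; "joint_vel": joint speeds; "joint_torque": joint torques, N m; "tcp_pos": TCP position; "orientation": TCP orientation; "contact_force": force on the tool from outside, world axes, zero at the start; "torque": the same for the moment, N m; "opening": finger opening in m; "gripper_force": force on a finger pad.
Only numpy, scipy, OpenCV 4.12 (cv2) and the standard library are available. Lean on these libraries where they do the work, as an engineer would, in place of code of your own. Each camera call takes 0.05 s, during which the arm holds its last target. There are 200 camera calls.

TASK

Pull the hand press's die slide fully out by its red knob and seat every loose blank flat in the cavity that matches its outline, then push the slide fully home under the punch and press the black plunger head down to its stop for a moment. Let it spring back, pull the slide fully out again, and move all the pressed blanks to the blue tray, each lying flat on its floor. Press the plunger only with the loaded slide home, and leave the binocular, lens and eyepiece guard where they are.

Things in the scene. Friction and masses are not known exactly. Their poses are not given: they have to be found in the camera images.
- blank_large: Brass disc blank, diameter 40, 16 thick, lying loose. Belongs in cavity_large. Its origin is its centre, z the disc's axis (either way up is the same). May be absent (then None).
- blank_square: Copper square blank, 32 x 32, 16 thick, lying loose. Belongs in cavity_square. Its origin is its centre, x and y are normal to its sides, z to its faces. May be absent (then None).
- blank_small: Aluminium disc blank, diameter 30, 16 thick, lying loose. Belongs in cavity_small. Its origin is its centre, z the disc's axis (either way up is the same). May be absent (then None).
- press: Green hand press, fixed; origin on the table under the punch's centre. The die slides along its y axis: out is -y, home (under the punch) is +y. Base plate 220 (x) x 240 (y) x 12, from y = -195 to +45. Posts at x = +-97 (22 x 44) carry a beam 220 x 44, its top 103 above the table. The punch under the beam is at y = 0, 58 above the table when up.
- die (a joint): Position of the die slide in m: 0 = fully out, 0.110 = fully home under the punch; starts part-way. Steel die plate 150 (x) x 56 (y), its top 34 above the table; the three cavities lie in a row along the press's x, 50 apart, each 6 deep, black-floored, chamfered, and 4 wider than its blank, so a seated blank stands 10 proud of the plate. Moves with about 2 N and stays where it is left.
- cavity_large (a point): Centre of the floor of the round 44 cavity in the die plate (moves with the die; axes as the press). The plate's top is 6 above it.
- cavity_square (a point): Centre of the floor of the square 36 cavity, middle of the row; sides along the press's x and y. The plate's top is 6 above it.
- cavity_small (a point): Centre of the floor of the round 34 cavity. The plate's top is 6 above it.
- die_knob (a point): Centre of the top of the die slide's red upright knob, diameter 20, 50 tall (its top 72 above the table), on a low tongue 30 wide, 85 from the row of cavities on the press's -y side (moves with the die).
- plunger (a joint): Travel of the spring plunger in m: 0 = up, 0.014 = down on its stop; about 8 N at the stop; springs back.
- plunger_head (a point): Centre of the top of the black round plunger head, diameter 46, 138 above the table when up (moves with it); it presses straight down and drives the punch.
- tray_in (a point): Centre of the inner floor (4 above the table) of the fixed blue tray, outside 180 (its x) x 120 (its y) x 14 tall, walls 4.
- binocular: Blue-grey marine binocular lying on the table, about 125 x 170 x 68; leave alone.
- lens: Frosted glass test lens, diameter 52, 10 thick; origin at its underside; leave alone.
- eyepiece_guard: Black rubber ring, diameter 44, 20 tall; origin at its underside; leave alone.

How it is judged (in metres and radians):
On the way, in this order (a step that is already met when the one before it is completed fails the run):
1. the die slide is fully out and every blank present sits flat in its matching cavity (horizontal distance between blank_large and cavity_large below 0.005 m and z of blank_large in the frame of cavity_large below 0.0105 m and angle between the z axis of blank_large and the z axis of cavity_large, either way round below 0.1 rad and horizontal distance between blank_square and cavity_square below 0.005 m and z of blank_square in the frame of cavity_square below 0.0105 m and angle between the z axis of blank_square and the z axis of cavity_square, either way round below 0.1 rad and horizontal distance between blank_small and cavity_small below 0.005 m and z of blank_small in the frame of cavity_small below 0.0105 m and angle between the z axis of blank_small and the z axis of cavity_small, either way round below 0.1 rad and value of joint die below 0.01 m), for 0.3 s.
2. the loaded slide is pushed fully home under the punch, blanks still seated (horizontal distance between blank_large and cavity_large below 0.005 m and z of blank_large in the frame of cavity_large below 0.0105 m and angle between the z axis of blank_large and the z axis of cavity_large, either way round below 0.1 rad and horizontal distance between blank_square and cavity_square below 0.005 m and z of blank_square in the frame of cavity_square below 0.0105 m and angle between the z axis of blank_square and the z axis of cavity_square, either way round below 0.1 rad and horizontal distance between blank_small and cavity_small below 0.005 m and z of blank_small in the frame of cavity_small below 0.0105 m and angle between the z axis of blank_small and the z axis of cavity_small, either way round below 0.1 rad and value of joint die above 0.104 m), for 0.2 s.
3. the plunger is pressed down to its stop with the loaded slide home (all of step 2 and value of joint plunger above 0.012 m), for 0.2 s.
4. the plunger has sprung back and the slide is pulled fully out (value of joint die below 0.01 m and value of joint plunger below 0.003 m), for 0.2 s.
At the end, for the whole second after the job is handed in: Every blank present lies flat (within 0.15 rad) on the tray's floor, inside the walls and stays there, released; the slide is within 10 mm of fully out; the plunger is up (within 3 mm) (all of step 4 and x of blank_large in the frame of tray_in between -0.085 and 0.085 m and y of blank_large in the frame of tray_in between -0.055 and 0.055 m and z of each of blank_large, blank_square, blank_small in the frame of tray_in below 0.012 m and angle between the z axis of each of blank_large, blank_square, blank_small and the z axis of tray_in, either way round below 0.15 rad and x of blank_square in the frame of tray_in between -0.085 and 0.085 m and y of blank_square in the frame of tray_in between -0.055 and 0.055 m and x of blank_small in the frame of tray_in between -0.085 and 0.085 m and y of blank_small in the frame of tray_in between -0.055 and 0.055 m); the robot touches nothing.
It fails at once if the plunger is pressed (more than 6 mm) while the slide is not home (value of joint plunger above 0.006 m and value of joint die below 0.1 m).
It fails at once if the binocular is moved more than 25 mm (distance of binocular from where it was at the start of the episode above 0.025 m).
It fails at once if the lens is moved more than 25 mm (distance of lens from where it was at the start of the episode above 0.025 m).
It fails at once if the eyepiece guard is moved more than 25 mm (distance of eyepiece_guard from where it was at the start of the episode above 0.025 m).
Of blank_large, blank_square, blank_small only 2 to 3 are there at a start; the rules pass over those that are not, and their reading is None.
At some moment in a run one of blank_large, blank_square, blank_small may be knocked a few centimetres aside while the robot is not near it.
Once in a run the grip may slacken for a moment while it holds something.
It also fails if it takes over 210 s, if anything falls off the work surface, if the arm or the gripper's body presses on something with over 40 N, if the wrist force passes 120 N, or if a joint passes its speed limit or range.

## Working session

There is one attempt and no reset: what is moved stays moved. The work goes in short steps, each a Python script; the robot and the scene stay as the last script left them, time stands still between calls to the robot, and variables do not carry over. Pictures are saved under pics/ and viewed, at most 14 in all, crops included, and the job is handed in when it is done.

```bash
mkdir -p pics; cat > h.py <<'E'
import numpy as np, cv2
from station import r
def snap(n,f):
    s=r.snapshot(n); cv2.imwrite('pics/'+f,s['frame'][:,:,::-1]); np.savez('pics/'+f+'.npz',**s); return s
def load(f): return np.load('pics/'+f+'.npz')
def px2w(s,u,v,z):
    R=s['R'];t=s['t']; d=R.T@np.array([(u-s['cx'])/s['fx'],(v-s['cy'])/s['fy'],1]); c=-R.T@t
    return c+d*(z-c[2])/d[2]
def w2px(s,X):
    p=s['R']@np.array(X)+s['t']; return np.array([s['fx']*p[0]/p[2]+s['cx'],s['fy']*p[1]/p[2]+s['cy']])
E
python3 - <<'E'
from h import *
a=snap('scene','a.png');b=snap('side','b.png');c=snap('wrist','c.png')
for s in (a,b,c): print(-s['R'].T@s['t'], s['fx'])
f=np.hstack([cv2.imread('pics/a.png'),cv2.imread('pics/b.png')]); 
print(r.sense())
E
```

```text
[1.24692776 0.42610658 0.79483979] 452.839721096753
[ 0.43076835 -0.57428439  0.52925476] 358.203794773215
[0.60098574 0.06769852 0.38342041] 277.7893537132687
{'clock': 0.15, 'joints': array([-3.25002740e+00,  5.25369791e+00,  7.05663229e+01, -1.40141731e-03,
        1.04267185e+02, -3.25005734e+00]), 'joint_vel': array([-0.04378133, -0.12939293, -0.09034039, -0.09147339,  0.0759962 ,
        0.05094189]), 'joint_torque': array([ 1.35033202e-03, -4.47044814e+01, -4.06907630e+01,  6.99103042e-02,
        2.74600578e-02, -1.16549641e-04]), 'tcp_pos': array([ 6.00047083e-01, -2.26315593e-05,  4.03758328e-01]), 'orientation': array([-1.79912858e+02, -3.58746684e-03,  8.99996829e+01]), 'contact_force': array([ 0.10101239,  0.27718094, -0.15346003]), 'torque': array([-0.00675601,  0.01021931,  0.04294021]), 'gripper_force': 0.0, 'opening': 0.08790054310092178}
```

View pics/a.png

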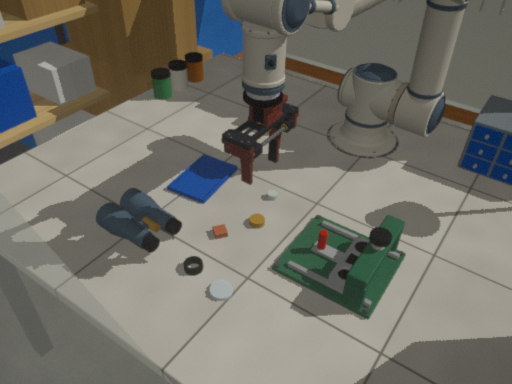

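View pics/b.png

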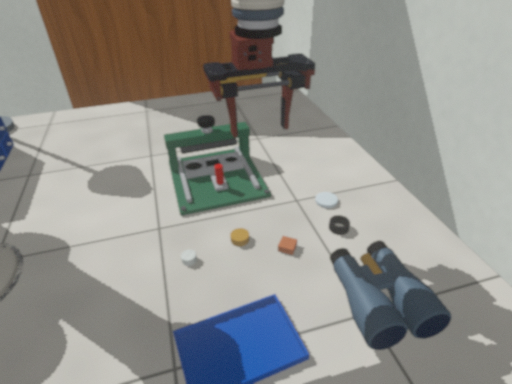

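Scene: press on the right (knob ~(322,240), plunger head (380,237)). The blanks are copper (220,231), brass (257,220) and aluminium (272,195), and the tray is at (203,178). All three blanks are present. Now enlarging.

```bash
python3 - <<'E'
from h import *
a=cv2.imread('pics/a.png');b=cv2.imread('pics/b.png')
cv2.imwrite('pics/a2.png',cv2.resize(a[150:310,155:415],None,fx=3,fy=3,interpolation=cv2.INTER_CUBIC))
cv2.imwrite('pics/b2.png',cv2.resize(b[105:384,150:360],None,fx=2.15,fy=2.15,interpolation=cv2.INTER_CUBIC))
A=load('a.png');B=load('b.png')
for n,pa,pb,z in [('sq',(220,231),(288,244),.016),('lg',(257,220),(240,236),.016),('sm',(272,195),(189,257),.016),('tray',(203,178),(240,346),.004),('head',(380,237),(206,121),.138),('knob',(323,234),(220,167),.072),('lens',(221,290),(327,200),.01),('guard',(193,265),(340,225),.02)]:
  print(n,px2w(A,*pa,z).round(3),px2w(B,*pb,z).round(3))
E
```

```text
sq [ 0.633 -0.09   0.016] [ 0.627 -0.101  0.016]
lg [ 0.546 -0.04   0.016] [ 0.542 -0.05   0.016]
sm [ 0.44  -0.064  0.016] [ 0.433 -0.077  0.016]
tray [ 0.482 -0.272  0.004] [ 0.484 -0.275  0.004]
head [0.547 0.267 0.138] [0.536 0.248 0.138]
knob [0.545 0.142 0.072] [0.542 0.132 0.072]
lens [0.77  0.021 0.01 ] [0.766 0.011 0.01 ]
guard [ 0.758 -0.068  0.02 ] [ 0.749 -0.085  0.02 ]
```

View pics/a2.png

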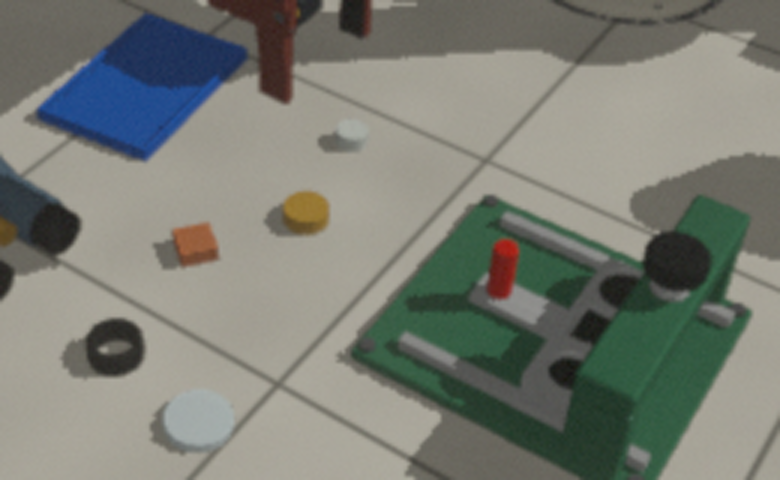

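View pics/b2.png

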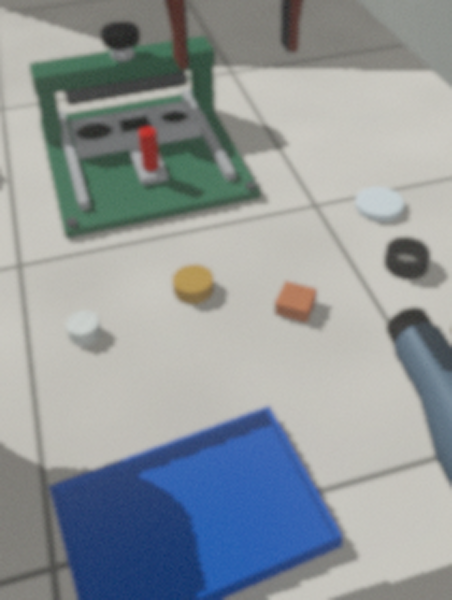

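Three blanks. The large cavity is at the press's −x (image left in the side view), the square in the middle, and the small at +x. The die is part-way in. Next, wrist views from above.

```bash
python3 - <<'E'
from h import *
r.reach([0.54,-0.13,0.38],[180,0,90]); s=snap('wrist','w1.png'); print(-s['R'].T@s['t'],s['R'].round(2).tolist())
r.reach([0.54,0.10,0.40],[180,0,90]); s=snap('wrist','w2.png')
a=np.hstack([cv2.imread('pics/w1.png'),cv2.imread('pics/w2.png')])
cv2.imwrite('pics/w12.png',a)
for i in '12':
  cv2.imwrite(f'pics/w{i}b.png',cv2.resize(cv2.imread(f'pics/w{i}.png'),None,fx=1.5,fy=1.5,interpolation=cv2.INTER_CUBIC))
E
```

```text
[ 0.54120463 -0.06193627  0.36016255] [[1.0, 0.0, 0.0], [0.0, -0.97, 0.25], [0.0, -0.25, -0.97]]
```

View pics/w1b.png

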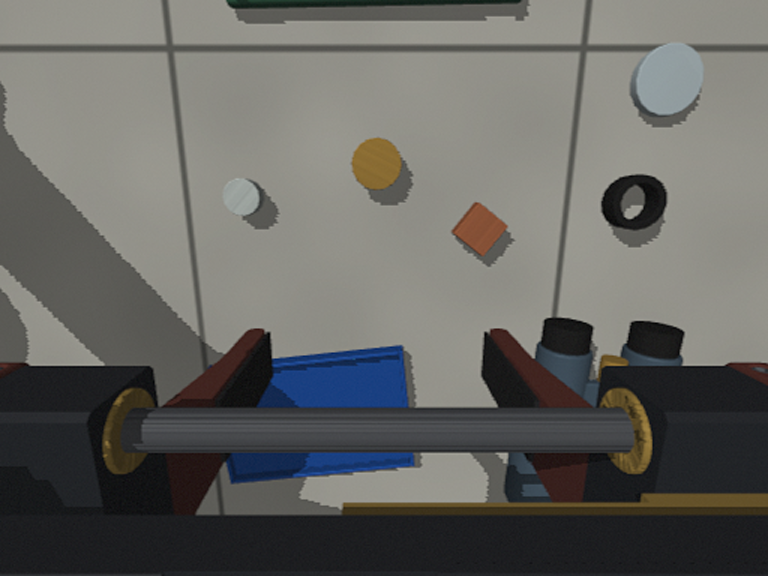

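View pics/w2b.png

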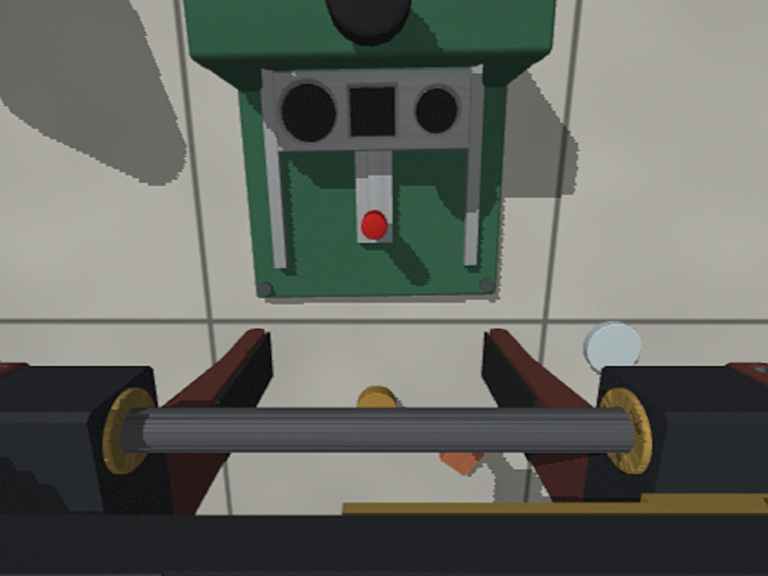

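Wrist view 1 (1.5×): brass (377,162), aluminium (241,196), copper (480,229), rotated about 45°. View 2: cavities (308,112), (373,111), (437,110), and knob top about (374,224).

```bash
python3 - <<'E'
from h import *
W=load('w1.png');V=load('w2.png')
g=lambda s,u,v,z:px2w(s,u/1.5,v/1.5,z).round(4)
print('lg',g(W,377,161.5,.016),'sm',g(W,241,196,.016),'sq',g(W,480,229,.016))
for c in [(477,202),(508,228),(482,256),(452,231)]: print(' sqc',g(W,*c,.016))
for n,c,z in [('cL',(308,112),.034),('cS',(373,111),.034),('cs',(437,110),.034),('knob',(374,224),.072),('fl',(257,297),.012),('fr',(497,297),.012),('plTL',(277,151),.034),('plTR',(471,148),.034),('base R edge',(506,160),.012),('base L',(240,160),.012),('beamL',(190,56),.103),('beamR',(553,50),.103)]: print(n,g(V,*c,z))
# colour centroids
h=cv2.cvtColor(W['frame'],cv2.COLOR_RGB2HSV); 
for n,lo,hi in [('brass',(12,120,90),(28,255,255)),('cop',(5,100,90),(12,255,255))]:
  m=cv2.inRange(h,lo,hi); m[200:]=0; k,l,st,ce=cv2.connectedComponentsWithStats(m); i=1+st[1:,4].argmax(); print(n,ce[i]*1.5,st[i],px2w(W,*ce[i],.015).round(4))
  if n=='cop': print(cv2.minAreaRect(np.argwhere(l==i)[:,::-1].astype(np.float32)))
h=cv2.cvtColor(V['frame'],cv2.COLOR_RGB2HSV); m=cv2.inRange(h,(0,180,100),(6,255,255))|cv2.inRange(h,(174,180,100),(180,255,255)); m[200:]=0
k,l,st,ce=cv2.connectedComponentsWithStats(m);i=1+st[1:,4].argmax();print('red',ce[i]*1.5,st[i])
A=load('a.png');B=load('b.png')
# tray corners from w1 (rim z .014) and side (rim)
for c in [(402,347),(414,467),(232,483)]: print('tray w',g(W,*c,.014))
b=lambda u,v:(150+u/2.15,105+v/2.15)
for c in [(52,490),(268,409),(342,541)]: print('tray b',px2w(B,*b(*c),.014).round(4))
a=lambda u,v:(155+u/3,150+v/3)
for c in [(146,14),(246,48),(146,156),(38,113)]: print('tray a',px2w(A,*a(*c),.014).round(4))
E
```

```text
lg [ 0.5416 -0.0434  0.016 ] sm [ 0.4322 -0.07    0.016 ] sq [ 0.6262 -0.0963  0.016 ]
 sqc [ 0.6224 -0.0746  0.016 ]
 sqc [ 0.6491 -0.0954  0.016 ]
 sqc [ 0.6292 -0.1186  0.016 ]
 sqc [ 0.6033 -0.0979  0.016 ]
cL [0.488 0.222 0.034]
cS [0.5381 0.2228 0.034 ]
cs [0.5873 0.2236 0.034 ]
knob [0.5391 0.1401 0.072 ]
fl [0.4318 0.0684 0.012 ]
fr [0.651  0.0688 0.012 ]
plTL [0.4624 0.1935 0.034 ]
plTR [0.6151 0.1959 0.034 ]
base R edge [0.6498 0.1882 0.012 ]
base L [0.4259 0.1879 0.012 ]
beamL [0.4293 0.2422 0.103 ]
beamR [0.6459 0.2457 0.103 ]
brass [376.05103211 163.04243119] [235  92  33  35 872] [ 0.5409 -0.0445  0.015 ]
cop [479.04811715 228.19456067] [302 135  36  36 717] [ 0.6256 -0.0957  0.015 ]
((319.46343994140625, 152.17071533203125), (27.174236297607422, 26.549541473388672), 38.65980529785156)
red [373.41737288 224.45974576] [241 140  17  19 236]
tray w [ 0.5639 -0.2005  0.014 ]
tray w [ 0.5774 -0.3237  0.014 ]
tray w [ 0.4009 -0.3418  0.014 ]
tray b [ 0.3886 -0.2289  0.014 ]
tray b [ 0.5629 -0.208   0.014 ]
tray b [ 0.5762 -0.326   0.014 ]
tray a [ 0.4022 -0.3362  0.014 ]
tray a [ 0.3885 -0.221   0.014 ]
tray a [ 0.5706 -0.1947  0.014 ]
tray a [ 0.5828 -0.3126  0.014 ]
```

Estimates agree: press origin ≈ (0.5375, 0.264) with yaw ≈ 1°, die ≈ 0.069, tray centre (0.483, −0.270) with yaw 7.4°. Pulling the slide out.

```bash
cat >> h.py <<'E'
YAW=1.0
def up(z=.34):
    p=r.sense()['tcp_pos']; r.servo_line([p[0],p[1],z],speed=.2)
def st(m=''):
    s=r.sense(); print(m,'t',round(s['clock'],1),'p',s['tcp_pos'].round(4),'F',s['contact_force'].round(1),'open',round(s['opening'],4),'g',round(s['gripper_force'],1))
E
python3 - <<'E'
from h import *
r.reach([.539,.139,.34],[180,0,90+YAW]); r.servo_line([.539,.139,.218],speed=.15); r.grab(15); st('grab')
x0=r.sense()['tcp_pos']
n=np.array([np.sin(np.radians(YAW)),-np.cos(np.radians(YAW)),0])
for d in (.06,.066,.070,.073):
    r.servo_line(x0+n*d,speed=.06); st(d)
    if r.sense()['contact_force'][1]>8: break
r.let_go(); up(); st()
r.reach([.54,-.01,.36],[180,0,90]); s=snap('wrist','w3.png')
cv2.imwrite('pics/w3b.png',cv2.resize(s['frame'][:,:,::-1],None,fx=1.5,fy=1.5,interpolation=cv2.INTER_CUBIC))
E
```

```text
grab t 4.2 p [0.5384 0.139  0.2179] F [-5.3 -0.7  3.3] open 0.02 g 15.0
0.06 t 5.4 p [0.5391 0.0785 0.2179] F [-5.5 -0.2  3.6] open 0.0197 g 15.0
0.066 t 5.6 p [0.5392 0.0723 0.2178] F [-4.7 -0.2  3.1] open 0.0195 g 15.0
0.07 t 5.9 p [0.5393 0.0694 0.2179] F [-4.8  4.7  3.5] open 0.0196 g 15.0
0.073 t 6.1 p [0.5393 0.0677 0.2178] F [-5.3 11.5  1.6] open 0.0203 g 15.0
 t 8.0 p [0.5395 0.066  0.3386] F [-0.5 -0.1 -1.4] open 0.0875 g 0.0
```

View pics/w3b.png

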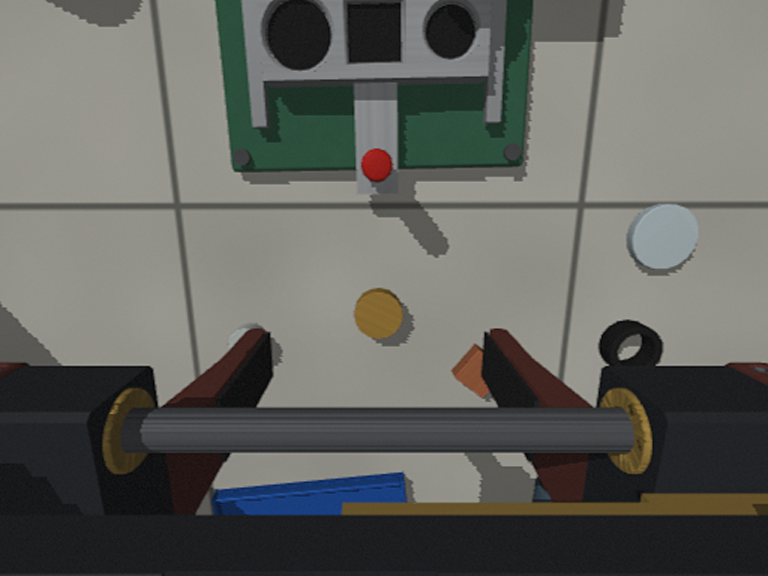

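Die is fully out (force rises at the stop). Cavities are now at about (299,34), (374,32), (451,30) in the 1.5× view. Blanks look unmoved. I'll image the cavities again from closer, directly above.

```bash
python3 - <<'E'
from h import *
W=load('w3.png')
for c in [(299,34),(374,32),(451,30)]: print(px2w(W,c[0]/1.5,c[1]/1.5,.034).round(4))
print('knob',px2w(W,377/1.5,163/1.5,.072).round(4), 'lg',px2w(W,379/1.5,313/1.5,.016).round(4))
r.reach([.54,.08,.30],[180,0,90]); s=snap('wrist','w4.png')
print([w2px(s,[x,.155,.034]).round(0) for x in (.49,.54,.59)])
g=cv2.cvtColor(s['frame'],cv2.COLOR_RGB2HSV)[:,:,2]
m=(g<45).astype(np.uint8); m[230:]=0
k,l,stt,ce=cv2.connectedComponentsWithStats(m)
for i in range(1,k):
  if stt[i,4]>300: print(stt[i],ce[i],px2w(s,stt[i,0]+stt[i,2]/2-.5,stt[i,1]+stt[i,3]/2-.5,.034).round(4),px2w(s,*ce[i],.032).round(4))
cv2.imwrite('pics/w4b.png',cv2.resize(s['frame'][:260,:,::-1],None,fx=1.5,fy=1.5,interpolation=cv2.INTER_CUBIC))
E
```

```text
[0.4897 0.1523 0.034 ]
[0.5384 0.1533 0.034 ]
[0.5883 0.1544 0.034 ]
knob [0.5404 0.0702 0.072 ] lg [ 0.5418 -0.0429  0.016 ]
[array([192., 116.]), array([251., 116.]), array([311., 116.])]
[ 168   92   48   51 1878] [191.97071353 116.95953142] [0.4891 0.1541 0.034 ] [0.4891 0.1542 0.032 ]
[ 229   96   41   42 1663] [249.42754059 116.20685508] [0.5379 0.1547 0.034 ] [0.5382 0.155  0.032 ]
[ 289   97   37   38 1103] [307.24841342 115.57116954] [0.587  0.1558 0.034 ] [0.5876 0.1558 0.032 ]
```

View pics/w4b.png

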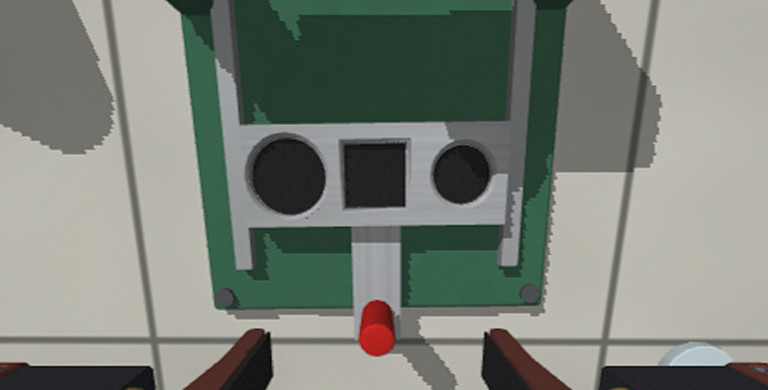

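```bash
python3 - <<'E'
from h import *
r.reach([.5395,.070,.34],[180,0,180+YAW]); r.servo_line([.5395,.070,.218],speed=.15); r.grab(10); st('grab'); r.wait(.2);st()
r.let_go(); st('rel'); up()
E
```

```text
grab t 12.5 p [0.5395 0.07   0.218 ] F [ 0.  -0.8 -0.5] open 0.0198 g 10.0
 t 12.7 p [0.5395 0.07   0.2179] F [ 0.  -1.3 -0.7] open 0.0197 g 10.0
rel t 13.8 p [0.5395 0.07   0.218 ] F [-0.3 -0.4  0.3] open 0.0878 g 0.0
```

```bash
cat >> h.py <<'E'
CAV={'L':np.array([.4881,.1541]),'S':np.array([.5381,.155]),'s':np.array([.5880,.1559])}
def go(x,y,yaw,z=.34): r.reach([x,y,z],[180,0,yaw])
def pick(x,y,yaw1,yaw2,w,ztcp=.190):
    if yaw1 is not None:
        go(x,y,yaw1,.25); r.servo_line([x,y,ztcp],speed=.15); r.grab(6); st('centre'); r.let_go(); r.servo_line([x,y,.22],speed=.15)
    go(x,y,yaw2,.25); r.servo_line([x,y,ztcp],speed=.15); r.grab(25); st('grip')
    up(.30); s=r.sense(); st('lift')
    ok=abs(s['opening']-w)<.003; print('held',ok); return ok
def place(x,y,yaw,z):
    go(x,y,yaw,.30); r.servo_line([x,y,z+.016],speed=.15); s=r.sense(); f0=s['contact_force'][2]; st('above')
    for zz in np.arange(z+.012,z-.0005,-.002):
        r.servo_line([x,y,zz],speed=.05); f=r.sense()['contact_force'][2]-f0
        if f>6: st('contact'); break
    st('placed'); r.let_go(); up(.30)
E
python3 - <<'E'
from h import *
go(.6258,-.096,51)
if pick(.6258,-.096,51,141,.032):
    place(*CAV['S'],90+YAW,.2185)
    r.reach([.54,.08,.30],[180,0,90]); s=snap('wrist','w5.png'); 
    cv2.imwrite('pics/w5b.png',cv2.resize(s['frame'][60:260,100:400,::-1],None,fx=2,fy=2,interpolation=cv2.INTER_CUBIC))
E
```

```text
centre t 18.2 p [ 0.6258 -0.096   0.1899] F [ 0.6 -0.8  1.2] open 0.0321 g 6.0
grip t 22.4 p [ 0.6258 -0.096   0.19  ] F [ 0.   0.5 -0.3] open 0.0322 g 24.9
lift t 23.1 p [ 0.6256 -0.096   0.2984] F [ 0.1 -1.  -1.6] open 0.032 g 24.9
held True
above t 24.8 p [0.5384 0.1546 0.2349] F [ 0.6 -0.2 -1. ] open 0.0318 g 24.9
placed t 26.6 p [0.538  0.155  0.2183] F [ 0.4  0.7 -1.2] open 0.0318 g 24.9
```

View pics/w5b.png

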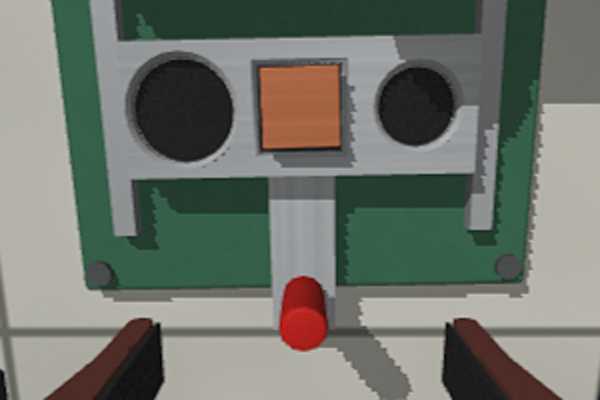

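The square is seated, centred in its cavity at (300,107). Checking the discs by code, then doing the large.

```bash
cat >> h.py <<'E'
def blanks():
    r.reach([0.54,-0.13,0.38],[180,0,90]); s=r.snapshot('wrist'); h=cv2.cvtColor(s['frame'],cv2.COLOR_RGB2HSV); out={}
    m=cv2.inRange(h,(12,120,90),(28,255,255)); v=cv2.inRange(h,(0,0,176),(180,60,255))
    for n,mm in (('L',m),('s',v)):
        mm[215:]=0; k,l,q,ce=cv2.connectedComponentsWithStats(mm)
        out[n]=[(q[i,4],px2w(s,*ce[i],.0155).round(4)) for i in range(1,k) if q[i,4]>150]
    cv2.imwrite('pics/chk.png',s['frame'][:,:,::-1]); return out
E
python3 - <<'E'
from h import *
print(b:=blanks())
if len(b['L'])==1:
    x,y,_=b['L'][0][1]
    if abs(x-.541)+abs(y+.044)<.008 and pick(x,y,110,200,.040): place(*CAV['L'],200,.2185)
print(blanks())
E
```

```text
{'L': [(np.int32(873), array([ 0.5409, -0.0446,  0.0155]))], 's': []}
centre t 31.5 p [ 0.5408 -0.0446  0.19  ] F [-0.9 -0.3  0.4] open 0.0395 g 6.0
grip t 35.5 p [ 0.5409 -0.0446  0.19  ] F [-0.7  0.2  0.9] open 0.0393 g 25.0
lift t 36.2 p [ 0.5406 -0.0446  0.2985] F [-0.1  0.3 -2.2] open 0.0387 g 25.0
held True
above t 37.6 p [0.4885 0.1534 0.2349] F [-0.3  0.2 -0.8] open 0.0387 g 25.0
placed t 39.4 p [0.488  0.1541 0.2183] F [-0.5  0.3 -2. ] open 0.0392 g 25.0
{'L': [], 's': []}
```

```bash
python3 - <<'E'
from h import *
f=cv2.imread('pics/chk.png'); r.reach([.54,.08,.30],[180,0,90]); s=snap('wrist','w6.png')
cv2.imwrite('pics/w6b.png',np.vstack([cv2.resize(f[60:180,100:400],None,fx=2,fy=2),cv2.resize(s['frame'][80:220,100:400,::-1],None,fx=2,fy=2,interpolation=cv2.INTER_CUBIC)]))
E
```

```text
(no output)
```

View pics/w6b.png

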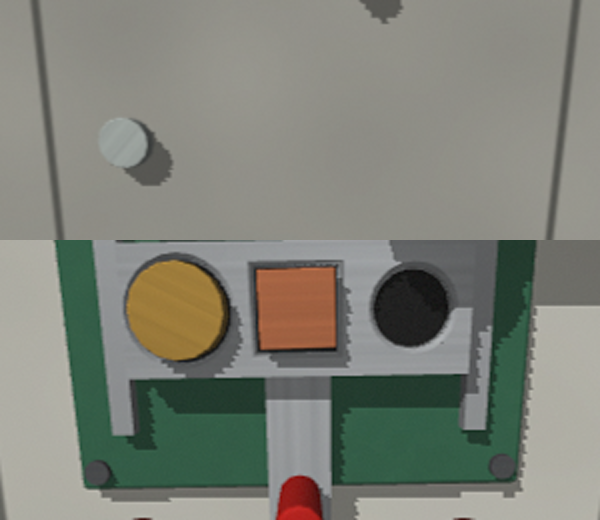

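Large and square are in their cavities; the small is still at chk (162,131). I'll check the large's position by calculation while doing the small.

```bash
python3 - <<'E'
from h import *
s=load('w6.png')
for n,u,v in (('L',177,309),('S',296,309)): print(n,px2w(s,100+u/2,80+(v-240)/2,.044).round(4),px2w(s,100+u/2,80+(v-240)/2,.050).round(4))
W=load('w1.png'); p=px2w(W,161.7,131,.016); print(p)
if pick(p[0],p[1],70,160,.030): place(*CAV['s'],160,.2185)
r.reach([.54,.08,.30],[180,0,90]); s=snap('wrist','w7.png')
cv2.imwrite('pics/w7b.png',cv2.resize(s['frame'][85:205,140:360,::-1],None,fx=3,fy=3,interpolation=cv2.INTER_CUBIC))
print([ (w2px(s,[*CAV[k],.044])-[140,85])*3 for k in 'LSs'])
E
```

```text
L [0.4901 0.1543 0.044 ] [0.4914 0.1541 0.05  ]
S [0.5388 0.1544 0.044 ] [0.5388 0.1542 0.05  ]
[ 0.43342946 -0.07036521  0.016     ]
centre t 45.4 p [ 0.4334 -0.0704  0.19  ] F [-1.2  0.2  1.4] open 0.0295 g 6.0
grip t 49.6 p [ 0.4334 -0.0704  0.19  ] F [-0.4  0.4  0. ] open 0.0293 g 25.0
lift t 50.3 p [ 0.4332 -0.0703  0.2987] F [-0.8  0.6 -0.9] open 0.0291 g 25.0
held True
above t 52.0 p [0.5881 0.1553 0.2353] F [ 0.  -0.  -1.2] open 0.0289 g 25.0
placed t 53.7 p [0.5879 0.1559 0.2182] F [0.8 0.2 0.2] open 0.0292 g 25.0
[array([140.98637786,  91.20421839]), array([325.72282211,  88.22524905]), array([510.61607688,  85.23680752])]
```

View pics/w7b.png

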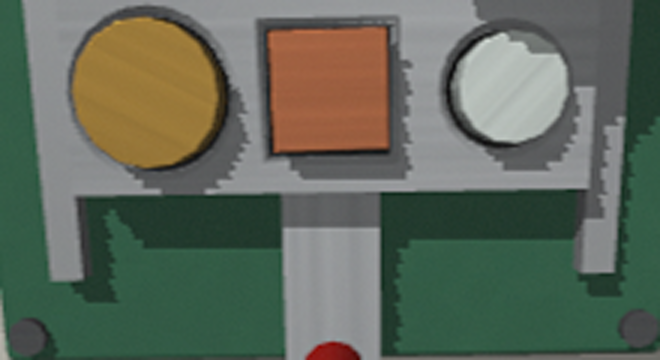

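All three are seated and centred with even gaps. Pushing home and then pressing.

```bash
cat >> h.py <<'E'
def slide(y0,sgn,dist):
    x0=.5393-(y0-.070)*np.tan(np.radians(YAW))
    go(x0,y0,90+YAW,.30); r.servo_line([x0,y0,.218],speed=.15); r.grab(15); st('knob')
    n=sgn*np.array([-np.sin(np.radians(YAW)),np.cos(np.radians(YAW)),0])
    p=np.array([x0,y0,.218])
    for d in [*np.arange(.02,dist-.011,.02),*np.arange(dist-.010,dist+.006,.002)]:
        r.servo_line(p+n*d,speed=.06); s=r.sense()
        if -sgn*s['contact_force'][1]>9: break
    st('end'); q=s['tcp_pos']; r.wait(.4); r.let_go(); st('rel'); up(.36); return q
E
python3 - <<'E'
from h import *
print(slide(.070,1,.110))
r.servo_line([.5375,.10,.40],speed=.25)
snap('side','b3.png'); s=snap('scene','a3.png')
a=cv2.imread('pics/a3.png')[210:310,260:420]; cv2.imwrite('pics/a3b.png',cv2.resize(a,None,fx=4,fy=4,interpolation=cv2.INTER_CUBIC))
B=load('b3.png'); h=cv2.cvtColor(B['frame'],cv2.COLOR_RGB2HSV); m=cv2.inRange(h,(0,180,80),(6,255,255)); k,l,q,ce=cv2.connectedComponentsWithStats(m)
print([(q[i],ce[i]) for i in range(1,k) if q[i,4]>20])
E
```

```text
knob t 58.4 p [0.5391 0.07   0.2179] F [-2.2 -0.2  1.7] open 0.0198 g 15.0
end t 62.5 p [0.5374 0.1813 0.2179] F [ -6.2 -11.6   4. ] open 0.0198 g 15.0
rel t 64.1 p [0.5373 0.184  0.218 ] F [ 0.3 -0.1 -0.3] open 0.0875 g 0.0
[0.53742588 0.18126431 0.21790539]
[(array([213, 156,   4,  10,  25], dtype=int32), array([214.6 , 159.68]))]
```

View pics/a3b.png

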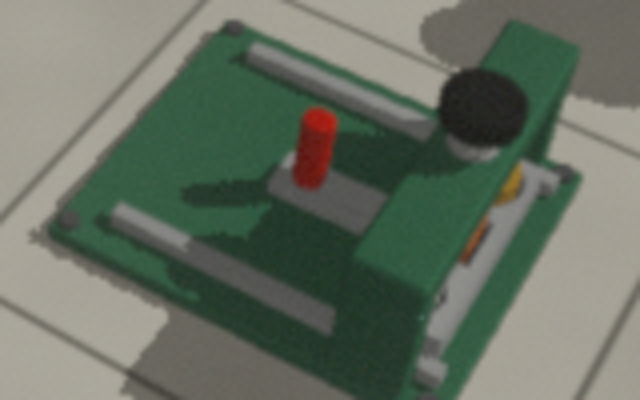

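The slide is home at its stop, with the blanks still seated (brass and copper visible behind the beam). Pressing the plunger.

```bash
python3 - <<'E'
from h import *
r.grab(10); go(.5374,.264,90+YAW,.36); f0=r.sense()['contact_force'][2]
r.servo_line([.5374,.264,.325],speed=.1)
for z in np.arange(.321,.2985,-.0015):
    r.servo_line([.5374,.264,z],speed=.05); s=r.sense(); print(round(z,4),s['tcp_pos'][2].round(4),(s['contact_force'][2]-f0).round(1))
    if s['contact_force'][2]-f0>17: break
r.wait(.6); st('pressed'); r.servo_line([.5374,.264,.38],speed=.15); r.let_go(); st()
q=slide(.180,-1,.110); print(q)
r.reach([.54,.08,.30],[180,0,90]); s=snap('wrist','w8.png')
cv2.imwrite('pics/w8b.png',cv2.resize(s['frame'][60:240,110:390,::-1],None,fx=2.5,fy=2.5,interpolation=cv2.INTER_CUBIC))
E
```

```text
0.321 0.3213 0.4
0.3195 0.3204 3.3
0.318 0.3185 4.1
0.3165 0.3167 4.5
0.315 0.3153 4.7
0.3135 0.3139 5.5
0.312 0.3125 6.6
0.3105 0.3112 6.2
0.309 0.3098 7.1
0.3075 0.3085 6.9
0.306 0.3071 8.6
0.3045 0.3064 9.7
0.303 0.3062 14.8
0.3015 0.3062 20.0
pressed t 72.2 p [0.5371 0.2639 0.3062] F [-5.1 -2.9 20.2] open 0.0001 g 10.4
 t 74.2 p [0.5374 0.264  0.38  ] F [-0.4  0.6  0. ] open 0.0876 g 0.0
knob t 76.5 p [0.5373 0.18   0.218 ] F [-0.9 -0.   0.4] open 0.0197 g 15.0
end t 80.7 p [0.5391 0.0685 0.2179] F [-5.2 11.1  1.4] open 0.0195 g 15.0
rel t 82.2 p [0.5394 0.066  0.218 ] F [-0.   0.6 -0.7] open 0.0879 g 0.0
[0.53913192 0.06847417 0.21790019]
```

View pics/w8b.png

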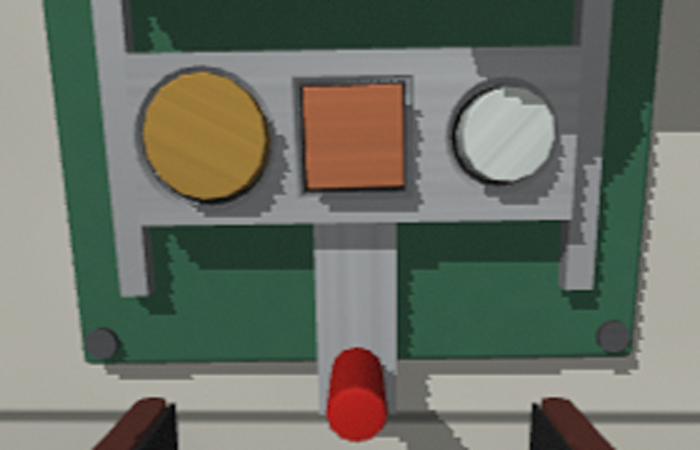

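The plunger hit its stop (14 mm travel) and sprang back; the slide is out and the blanks are intact. Transferring to the tray.

```bash
cat >> h.py <<'E'
TC=np.array([.483,-.270]);TY=np.radians(7.4)
def tray(k):
    a,b={'L':(-.022,-.032),'S':(.022,.005),'s':(-.022,.038)}[k]
    return TC+[a*np.cos(TY)-b*np.sin(TY),a*np.sin(TY)+b*np.cos(TY)]
def xfer(k,yaw,w):
    go(*CAV[k],yaw,.30)
    if pick(*CAV[k],None,yaw,w,.218):
        x,y=tray(k); go(x,y,97.4,.30); st('carry')
        if abs(r.sense()['opening']-w)<.003: place(x,y,97.4,.1945); return True
E
python3 - <<'E'
from h import *
print(xfer('L',200,.040) and xfer('s',160,.030) and xfer('S',91,.032))
r.reach([.483,-.36,.36],[180,0,97.4]); s=snap('wrist','w9.png'); q=snap('side','b9.png')
cv2.imwrite('pics/w9b.png',np.hstack([s['frame'][:260,60:420,::-1],q['frame'][100:360,80:400,::-1]]))
E
```

```text
grip t 86.6 p [0.4881 0.1541 0.218 ] F [-0.7  0.8  0.5] open 0.0392 g 25.0
lift t 87.1 p [0.488  0.1541 0.299 ] F [ 0.7 -0.5 -2.5] open 0.0393 g 25.0
held True
carry t 88.8 p [ 0.4657 -0.3037  0.2998] F [ 0.2  0.6 -1.3] open 0.0389 g 25.0
above t 89.8 p [ 0.4656 -0.3048  0.2115] F [ 0.2 -0.1 -1.9] open 0.0389 g 25.0
placed t 91.5 p [ 0.4653 -0.3045  0.1943] F [ 0.2  1.  -1.8] open 0.0395 g 25.0
grip t 96.5 p [0.588  0.1559 0.2179] F [ 0.4 -0.1 -0.4] open 0.0289 g 25.0
lift t 97.0 p [0.5879 0.1559 0.2993] F [ 0.6  0.4 -1.3] open 0.0291 g 25.0
held True
carry t 98.6 p [ 0.4567 -0.2345  0.2998] F [-0.1 -0.6 -0.2] open 0.0289 g 25.0
above t 99.6 p [ 0.4566 -0.2353  0.2114] F [ 0.4 -0.4 -0.1] open 0.0291 g 25.0
placed t 101.3 p [ 0.4562 -0.2351  0.1943] F [ 0.4 -0.4  0.3] open 0.0291 g 25.0
grip t 106.1 p [0.5381 0.155  0.218 ] F [-0.4 -0.8 -0.1] open 0.0314 g 24.9
lift t 106.6 p [0.538  0.155  0.2991] F [-0.7 -0.2 -2.3] open 0.0317 g 24.9
held True
carry t 108.2 p [ 0.5045 -0.2614  0.2997] F [ 0.6  0.4 -1.6] open 0.0317 g 24.9
above t 109.2 p [ 0.5044 -0.2623  0.2115] F [ 0.   0.6 -2. ] open 0.0317 g 24.9
placed t 110.9 p [ 0.5041 -0.2622  0.1943] F [ 1.3 -0.6 -1.6] open 0.0318 g 24.9
True
```

View pics/w9b.png

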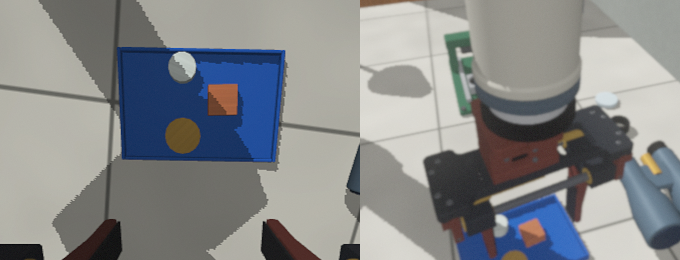

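The brass (183,135) and copper (223,100) lie flat in the tray. The aluminium disc (182,67) is close to the far wall and looks elongated, so I'll measure it by code: outline extents compared with a flat-disc prediction.

```bash
python3 - <<'E'
from h import *
def proj(s,x,y,z,rad,h=.016):
    t=np.linspace(0,2*np.pi,60); P=[w2px(s,[x+rad*np.cos(a),y+rad*np.sin(a),zz]) for a in t for zz in (z,z+h)]; P=np.array(P); return P.min(0).round(1),P.max(0).round(1)
def seg(s,box,nm):
    u0,u1,v0,v1=box; f=s['frame'][v0:v1,u0:u1].astype(int); m=((f[...,2]-f[...,0])<45).astype(np.uint8)  # not blue
    k,l,q,ce=cv2.connectedComponentsWithStats(m)
    for i in range(1,k):
        if q[i,4]>60:
            el=cv2.fitEllipse(np.argwhere(l==i)[:,::-1].astype(np.float32)) if 0 else cv2.minAreaRect(np.argwhere(l==i)[:,::-1].astype(np.float32))
            print(nm,'u',q[i,0]+u0,q[i,0]+q[i,2]-1+u0,'v',q[i,1]+v0,q[i,1]+q[i,3]-1+v0,'area',q[i,4],el)
W=load('w9.png')
print('L pred',proj(W,*tray('L'),.004,.02),'s pred',proj(W,*tray('s'),.004,.015))
seg(W,(185,340,52,156),'w9')
for b in (-.06,.06):print('tray rim',w2px(W,[*(TC+[-b*np.sin(TY),b*np.cos(TY)]),.014]))
c=W['frame'][44:90,222:262]; 
d=(c[...,2].astype(int)-c[...,0]); print('\n'.join(''.join('#' if v<20 else '+' if v<45 else '.' for v in row) for row in d))
E
```

```text
L pred (array([223.8, 115.2]), array([259.6, 151.8])) s pred (array([226.9,  50.3]), array([255.3,  83.2]))
w9 u 228 261 v 52 83 area 753 ((59.5, 15.5), (31.0, 33.0), 90.0)
w9 u 267 297 v 84 115 area 973 ((97.0, 47.5), (31.0, 30.0), 90.0)
w9 u 225 260 v 117 153 area 1037 ((57.5, 83.0), (36.0, 35.0), 90.0)
w9 u 336 339 v 118 155 area 89 ((152.5, 84.5), (37.0, 3.0), 90.0)
tray rim [260.96690142 158.24721315]
tray rim [261.95605117  44.46794911]
########################################
########################################
########################################
########################################
........................................
........................................
........................................
...............++##+++++................
+...++.+.....+############++++++++++++++
...........++###############+.....+.....
...........+################+...........
..........+##################+..........
.........+####################+.........
.........######################+........
........+#######################+.......
.......+#########################.....
[... 532 characters left out ...]
...
.......+#########################+......
........#########################+......
........+#######################+.......
.........#######################........
..........#####################+........
..........+####################.........
...........+##################..........
............+################+..........
.............+#############+............
...............+#########+..............
.................+++++++................
........................................
........................................
........................................
........................................
........................................
........................................
```

The outline matches a flat disc to within a pixel, but the tray lies about 3 mm further −y than I assumed, so the disc is touching the wall. I'll nudge it 5 mm inward and verify again.

```bash
python3 - <<'E'
from h import *
x,y=tray('s'); d=.0048*np.array([np.sin(TY),-np.cos(TY)])
go(x,y,97.4,.30); r.servo_line([x,y,.1955],speed=.12); r.grab(15); st('g')
r.servo_line([x,y,.206],speed=.05); st('l'); x,y=x+d[0],y+d[1]
r.servo_line([x,y,.206],speed=.03); r.servo_line([x,y,.1955],speed=.03); st('p'); r.let_go(); up(.30)
r.reach([.483,-.36,.36],[180,0,97.4]); s=snap('wrist','w10.png')
t=np.linspace(0,6.28,60);P=np.array([w2px(s,[x+.015*np.cos(a),y+.015*np.sin(a),z]) for a in t for z in(.004,.02)]);print(P.min(0),P.max(0))
f=s['frame'].astype(int); m=((f[...,2]-f[...,0])<45).astype(np.uint8)
k,l,q,ce=cv2.connectedComponentsWithStats(m[53:156,185:335])
for i in range(1,k):
    if q[i,4]>60: print('u',q[i,0]+185,q[i,0]+q[i,2]+184,'v',q[i,1]+53,q[i,1]+q[i,3]+52,q[i,4])
r.reach([.5,0,.405],[180,0,90]); 
s=snap('side','b11.png'); n=snap('scene','a11.png'); st()
for nm,o in (('a',n),('b',s)): print(nm,w2px(o,[.5374,.264,.138]).round(), w2px(load(nm+'.png'),[.5374,.264,.138]).round(), np.abs(o['frame'].astype(int)-load(nm+'.png')['frame']).max(2)[...][tuple(slice(int(c)-12,int(c)+6) for c in w2px(o,[.5374,.264,.138])[::-1])].mean())
c=s['frame'][215:384,160:320].astype(int); k,l,q,ce=cv2.connectedComponentsWithStats(((c[...,2]-c[...,0])<45).astype(np.uint8)); print([q[i].tolist() for i in range(1,k) if q[i,4]>60])
for nm,rad in (('L',.02),('S',.016),('s',.015)):
    X,Y=tray(nm)+(d if nm=='s' else 0); P=np.array([w2px(s,[X+rad*np.cos(a),Y+rad*np.sin(a),z]) for a in t for z in(.004,.02)])-[160,215]; print(nm,P.min(0).round(),np.ptp(P,0).round())
E
```

```text
g t 115.8 p [ 0.4563 -0.2351  0.1955] F [-0.7  0.4 -0.8] open 0.0291 g 15.0
l t 116.2 p [ 0.4565 -0.2353  0.2067] F [-0.3  0.2 -0.2] open 0.0294 g 15.0
p t 117.0 p [ 0.4568 -0.2398  0.1951] F [ 0.5  0.3 -0.3] open 0.0291 g 15.0
[227.15130661  56.15129418] [255.43727751  88.55651419]
u 228 255 v 57 88 718
u 267 297 v 85 116 970
u 225 260 v 118 154 1036
 t 120.8 p [ 0.5002 -0.0008  0.4046] F [-0.8  0.5  0.9] open 0.088 g 0.0
a [381. 234.] [381. 234.] 3.4104938271604937
b [205. 118.] [205. 118.] 2.7962962962962963
[[0, 0, 160, 169, 18763], [48, 101, 22, 24, 386], [78, 103, 28, 30, 561], [60, 135, 29, 33, 756]]
L [ 59. 134.] [28. 33.]
S [ 80. 106.] [21. 24.]
s [ 48. 102.] [20. 23.]
```

Both views agree with flat discs inside the tray, and the plunger head is back at its starting height. Handing in.

```bash
python3 -c "
from h import *
print(r.hand_in())"
```

```text
the job is handed in; nothing more can be done
None
```

I pressed all three blanks, laid them flat in the blue tray with the slide out and the plunger up, and handed the job in at about 121 s; `hand_in` gave no verdict.

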